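# Draw the long turner out from under the utensil organiser's tray

## Task

Get the wooden turner out of the two-tier utensil organiser and keep hold of it: slide the upper tray fully along to the end over the turner's blade, then tilt the turner, handle end up, and draw it out diagonally through the gap between the tray and the end board. Finish while holding it still in the air in the gripper, all of it higher than the whole organiser and touching nothing else, with the tray left where you pushed it and the mug, tin, corked jar and cutter near by left where they stand.

Things in the scene. Friction and masses are not known exactly. Their poses are not given: they have to be found in the camera images.
- organiser: Fixed two-tier utensil organiser of light wood: open box 215 (x) x 368 (y, lengthwise) x 68 mm high, a sliding tray on its rims. Origin: centre of its underside, z up; the turner's handle lies toward its +y end. Floor and walls 8 mm thick, 60 mm deep inside. A divider at x = +25.5 to +31.5 mm, 42 mm high, parts the wide lane (from x = -99.5; holds the turner) from a narrow one (holds a cutter)
- tray (a joint): Slide of the upper tray, m: 0 over the organiser's +y (handle) end, 0.168 at its stop over the -y (blade) end; stays where left, takes about 2 N to slide, starts at 0 to 0.09. Tray: light wood, 215 x 200 (along the slide) x 34 mm high, running 1 mm above the rims, not liftable; chopsticks and a ring cutter lie fixed in it. At 0.168 it leaves an opening 160 mm long at the +y end
- tray_grip (a point): Centre of the tray's raised hand grip, in the tray's middle: bar 12 mm thick along the slide, 90 mm long across it. Its top is 10 mm above this point, 118 mm above the worktop, the highest part of the organiser. This point is 5 mm above the tray's wall rims; beside the bar the tray is open, its floor 34 mm below this point. Axes as the organiser's
- turner_centre (a point): Middle of a wooden turner (spatula) 330 mm long, 60 to 130 g, lying flat in the wide lane; point on the handle's axis, 11 mm above the underside. y toward the handle end, z up. Round handle from y = +165 to -85 mm: 22 mm thick at y = +90 to +145 mm (grip there), tapering to 15 mm at y = 0. Slotted blade 60 mm wide, 6 mm thick, y = -65 to -165 mm. Each end starts 5 to 17 mm off the end board
- handle_end (a point): Point on the turner's handle axis at the end of the handle
- blade_end (a point): Point at the middle of the blade's far edge, 165 mm from turner_centre along the turner
- turner: The same turner; origin on its underside, 11 mm below turner_centre when it lies flat; same axes
- cutter: Fluted steel pastry cutter 54 mm across and 30 mm high, loose in the organiser's narrow lane; leave alone. Origin: centre of its underside
- mug: White mug, 82 mm across, 114 mm with its handle, 91 mm high, on the worktop beyond the organiser; leave alone. Origin: centre of its underside
- bean_tin: Low food tin 76 mm across, 58 mm high, on the worktop beyond the organiser; leave alone. Origin: centre of its underside
- corked_jar: Small glass jar with a cork, 60 mm across, 121 mm high, on the worktop off the far corner of the organiser's handle end; leave alone. Origin: centre of its underside
- organiser_mouth (a point): Top inner edge of the organiser's +y end board, abreast of the turner, 68 mm above the worktop. The opening through which the turner is drawn out runs from here to the tray's edge, 160 mm along -y when the tray is at its stop; the tray's underside is 69 mm above the worktop. Axes as the organiser's

How it is judged:
By the outcome, as a careful person would: the job done as asked, in the order asked, and still so for the second after the job is handed in, while the arm keeps its last pose, push and grip.
It also fails if it takes over 51 s, if anything falls off the work surface, if the arm or the gripper's body presses on something with over 40 N, if the wrist force passes 120 N, or if a joint passes its speed limit or range.

## Robot

A 6-joint arm with a two-finger parallel gripper is mounted at the origin on a cart in front of the work surface, level with it; the furniture and walls round the work are solid. World frame = base frame: x ahead of the robot, y to its left, z up, the work surface at z = 0. Lengths are in mm, angles in rad, forces in N, time in s.
With the tool pointing down it reaches from about 300 to 825 mm from the base axis. Payload 5.4 kg.
Tool frame: the origin (TCP) lies on the centre line of the jaws, within the pads' length; the fingertips stand 17 mm ahead of it and the grasp point (between the pads) lies 2 mm behind it; z points along the fingers, y is the line along which they close (so a half turn about z gives the same grasp; the last joint's range is limited). The gripper opens to 92 mm and grips with 3 to 60 N. Pads are 20 mm wide; open, the fingers measure 128 mm over their backs; the gripper's body (75 mm by 189 mm) begins 69 mm behind the grasp point.
Start: joints at [-1.555, 0.158, 1.597, -0, 1.386, -0.21], TCP at [128.712, -560.392, 231.601] pointing down, gripper open.
Joint ranges: [-2.91, 2.91], [-0.94, 2.29], [0.18, 2.7], [-1.29, 4.43], [0.17, 2.64], [-3, 3]. Speed limits (rad/s): [2.57, 2.57, 3.14, 3.14, 3.14, 3.14].

## Interface

Orientations are given as a rotation vector (axis times angle).
In Python, from plant import ctrl gives the robot as it stands.
- The arm moves only by the tool move_arm, never from a script. Its argument "series" is one flat list of numbers, 6 for each row, row after row: the shift along the tool's x, y, z in m, then the turn, a rotation vector about the tool's x, y, z in degrees. A call has 1 to 20 rows; each row shifts and turns the commanded pose from where the row before left it, along the tool's axes as they then stand; what a row does not reach is not made up. A row lasts 1/12 s, in which the tool goes at most 41.7 mm and 7.16 degrees, less where a joint would pass 70% of its speed; a pose out of reach is approached as far as the arm can. A call with a gripper value outside its range is refused whole. "claw" is the opening in per cent of the stroke, from 0 (shut) to 100 (fully open), set as the call begins (left out, the last holds). The fingers move at their own pace and stop on an object; "grip_force" is the grip in N (left out, the last holds). Time passes only in rows, so rows that do not move let the fingers close. It gives the time, the measured TCP pose, the force, the opening and the grip force at its end, in the units of the state.
- ctrl.read_state(): the state, without advancing time (a new reading comes with each control period).
- ctrl.snapshot(name): name is "scene" or "top" or "wrist"; returns (picture, depth): 400x640x3 uint8, blue, green, red; 400x640 float32, mm along the optical axis (not along the pixel's ray), 0 where there is no reading.
- ctrl.get_calibration(name): a dict with "camera_matrix" (3x3 intrinsics, pixels), "k1" (the pictures are not rectified: a ray, as slopes to the right and down, at radius r is drawn at 1 + k1 r^2 times it, then the intrinsics apply), "rvec" (rotation vector, rad) and "tvec" (3), from world to camera coordinates, as OpenCV has them; the wrist camera has in their place "mount" (4x4, takes a point from camera to tool coordinates, whose origin is the TCP and whose axes are the flange's). Camera axes: x right, y down, z forward; pixel columns grow to the right and rows downward; lengths in mm; the calibration is good to about 2 mm. A picture is of the moment at which its call begins: read the wrist's pose just before it. get_calibration takes no time and is no camera call.
- ctrl.hand_in(): hands the job in; it is judged then, once.
The state is a dict: "clock": time; "joint_positions": joint angles; "qvel": joint speeds; "joint_torque": joint torques, N m; "position": TCP position; "tool_rot": TCP orientation; "contact_force": force on the tool from outside, world axes, zero at the start; "wrist_torque": the same for the moment, N m; "grip_width": finger opening in mm; "gripper_force": force on a finger pad.
Only numpy, scipy, OpenCV 4.12 (cv2) and the standard library are available. Lean on these libraries where they do the work, as an engineer would, in place of code of your own. Each camera call takes 0.05 s, during which the arm holds its last target. There are 200 camera calls.

## Working session

There is one attempt and no reset: what is moved stays moved. The work goes in short steps, Python scripts to look and compute and a tool call to move; the robot and the scene stay as the last step left them, time stands still between calls to the robot, and variables do not carry over. Pictures are saved under pics/ and viewed, at most 10 in all, crops included, and the job is handed in when it is done.

Besides the shell and the picture viewer there is one more tool, called after "Call:" by a JSON object that holds its "fn" and its "kwargs", one argument or row to a line. move_arm: Moves the arm, as the interface text tells. Its arguments: {"type":"object","properties":{"series":{"type":"array","items":{"type":"number"}},"claw":{"type":"number"},"grip_force":{"type":"number"}},"required":["series"]}

```bash
mkdir -p pics; cat > h.py <<'E'
import numpy as np, cv2
from scipy.spatial.transform import Rotation as R
from plant import ctrl
def cloud(name,save=None):
    s=ctrl.read_state(); im,d=ctrl.snapshot(name); c=ctrl.get_calibration(name)
    if save: cv2.imwrite('pics/'+save,im)
    K=np.array(c['camera_matrix'],float);k1=c['k1']
    u,v=np.meshgrid(np.arange(640),np.arange(400))
    p=np.stack([u,v],-1).reshape(-1,1,2).astype(np.float64)
    p=cv2.undistortPoints(p,K,np.array([k1,0,0,0,0.])).reshape(400,640,2)
    P=np.dstack([p[...,0]*d,p[...,1]*d,d]).astype(float)
    if 'mount' in c:
        M=np.array(c['mount']); P=P@M[:3,:3].T+M[:3,3]
        P=P@R.from_rotvec(s['tool_rot']).as_matrix().T+np.array(s['position'])
    else:
        Rm=R.from_rotvec(np.ravel(c['rvec'])).as_matrix(); P=(P-np.ravel(c['tvec']))@Rm
    P[d==0]=np.nan
    return im,d,P
E
python3 - <<'E'
from h import *
s=ctrl.read_state();print(s['clock'],s['position'],s['tool_rot'],s['grip_width'])
print(R.from_rotvec(s['tool_rot']).as_matrix().round(3))
for n in('scene','top'):
    im,d,P=cloud(n,n+'0.png'); np.save(n+'.npy',P)
E
```

```text
0.0 [ 128.70933063 -559.80177133  230.63335082] [-3.11975348e+00 -3.53760987e-01 -2.75045714e-04] 92.11113212122271
[[ 0.975  0.224 -0.   ]
 [ 0.224 -0.975  0.002]
 [ 0.    -0.002 -1.   ]]
```

View pics/top0.png

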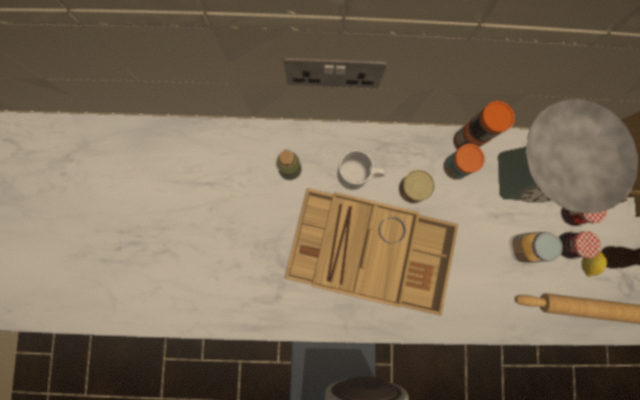

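View pics/scene0.png

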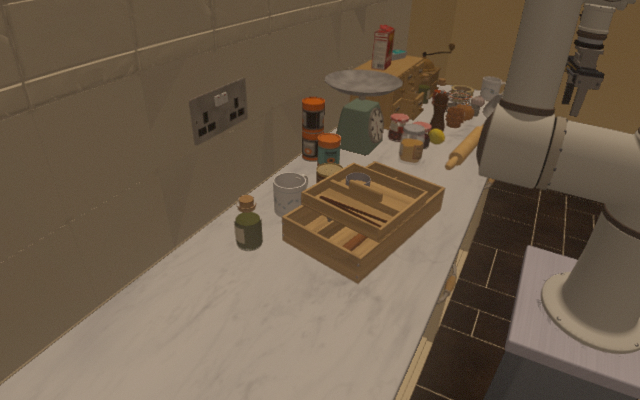

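The top view shows the organiser with corners near (307,190), (458,223), (440,313) and (286,277). The handle end is on the left at (310,252), the blade at (420,277) and the grip bar at about (365,248).

```bash
python3 - <<'E'
from h import *
P=np.load('top.npy'); im=cv2.imread('pics/top0.png')
for n,(u,v) in dict(mug=(352,170),tin=(418,186),cork=(288,158),blade=(415,284),handle=(310,253),bar=(365,248)).items(): print(n,P[v,u].round(0))
# organiser rim: z 55..80 box fit
x,y,z=P[...,0],P[...,1],P[...,2]
roi=np.zeros(z.shape,bool); roi[185:318,280:462]=1
m=roi&(z>58)&(z<125)
m=cv2.morphologyEx(m.astype(np.uint8),cv2.MORPH_OPEN,np.ones((2,2)))
n,l,st,_=cv2.connectedComponentsWithStats(m); k=1+st[1:,4].argmax(); m=l==k
r=cv2.minAreaRect(np.c_[x[m],y[m]].astype(np.float32)); print('org',r, cv2.boxPoints(r).round(0).tolist())
m=roi&(z>96)&(z<109); 
n,l,st,_=cv2.connectedComponentsWithStats(m.astype(np.uint8)); m=l>0
r=cv2.minAreaRect(np.c_[x[m],y[m]].astype(np.float32)); print('tray',r,cv2.boxPoints(r).round(0).tolist())
m=roi&(z>110)&(z<125);print('bar',m.sum(),np.c_[x[m],y[m],z[m]].mean(0))
r=cv2.minAreaRect(np.c_[x[m],y[m]].astype(np.float32)); print(r)
# turner pixels: reddish
hsv=cv2.cvtColor(im,cv2.COLOR_BGR2HSV)
print(hsv[253,310],hsv[284,415],hsv[240,310],hsv[240,430])
cv2.imwrite('pics/crop.png',cv2.resize(im[180:322,278:466],None,fx=4,fy=4,interpolation=cv2.INTER_CUBIC))
E
```

```text
mug [715.   5.   7.]
tin [ 670. -151.   55.]
cork [712. 159. 121.]
blade [ 436. -151.   17.]
handle [504. 104.  28.]
bar [517. -16. 113.]
org ((nan, nan), (0.0, 0.0), 0.0) [[nan, nan], [nan, nan], [nan, nan], [nan, nan]]
tray ((517.0217895507812, -20.514450073242188), (198.70706176757812, 215.268310546875), 78.23497772216797) [[391.0, -96.0], [602.0, -140.0], [643.0, 55.0], [432.0, 99.0]]
bar 220 [516.70365729 -20.74650659 116.30624346]
((516.9735107421875, -21.262086868286133), (12.287500381469727, 88.20173645019531), 78.38733673095703)
[ 12 154 116] [ 13 147 134] [ 17 128 159] [ 17 132 164]
```

View pics/crop.png

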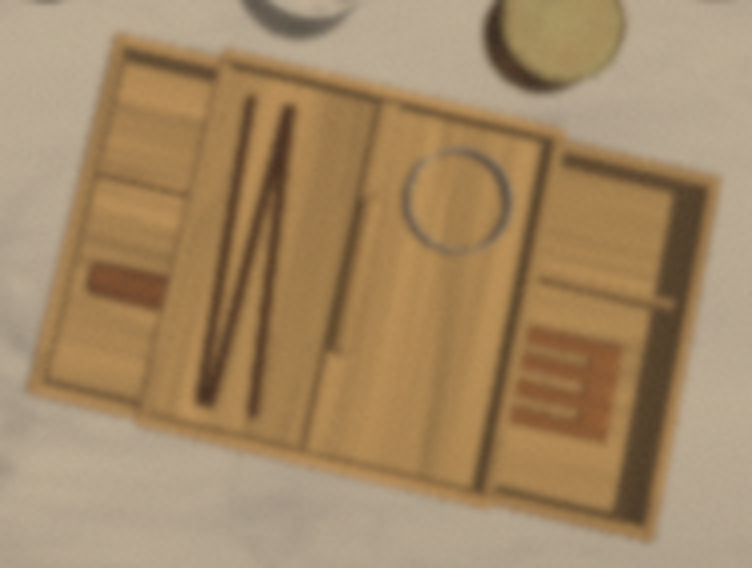

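The crop shows the handle end at crop (90,278), the blade at crop (515–620, 330–440), and the divider above the blade.

```bash
python3 - <<'E'
from h import *
P=np.load('top.npy'); im=cv2.imread('pics/top0.png')
c0=np.array([517,-20.7]); ey=np.array([np.cos(np.radians(78.3)),np.sin(np.radians(78.3))]); ex=np.array([ey[1],-ey[0]])
a=(P[...,:2]-c0)@ex; b=(P[...,:2]-c0)@ey; z=P[...,2]
m=(z>60)&(z<80)&(abs(a)<100)&(abs(b)<300)&(abs(b)>102)
h=np.histogram(b[m],bins=np.arange(-300,300,4)); print([(int(e),int(n)) for n,e in zip(*h) if n])
m2=(z>60)&(z<80)&(abs(a)<125)&(b>-245)&(b<150)&(abs(b)>104);print('a',np.nanmin(a[m2]),np.nanmax(a[m2]))
hsv=cv2.cvtColor(im,cv2.COLOR_BGR2HSV)
t=(hsv[...,0]<=14)&(hsv[...,1]>138)&(abs(a)<108)&(abs(b)>102)&(b>-250)&(b<150)&(z<40)
for nm,q in(('handle',t&(b>0)),('blade',t&(b<0))):
    if q.sum(): print(nm,q.sum(),'a',np.percentile(a[q],[2,50,98]).round(1),'b',np.percentile(b[q],[2,50,98]).round(1),'z',np.percentile(z[q],[5,50,95]).round(1))
E
```

```text
[(-208, 4), (-204, 127), (-200, 190), (-196, 56), (-192, 2), (-188, 4), (-184, 2), (-180, 2), (-176, 3), (-172, 3), (-168, 3), (-164, 3), (-160, 2), (-156, 4), (-152, 2), (-148, 3), (-144, 2), (-140, 3), (-136, 3), (-132, 2), (-128, 2), (-124, 2), (-120, 3), (-116, 4), (-112, 2), (100, 1), (104, 1), (108, 3), (112, 1), (120, 1), (124, 1), (128, 1), (132, 2), (140, 2), (144, 1), (148, 1), (152, 41), (156, 151), (160, 111)]
a -107.75490031912916 107.86581954224131
handle 134 a [-41.9 -33.4 -24.9] b [102.8 122.9 144.2] z [24.4 28.1 31.4]
blade 399 a [-58.6 -31.2  -3.7] b [-179.5 -157.7 -123.4] z [11.9 15.3 18.6]
```

```bash
cat >> h.py <<'E'
c0=np.array([517,-20.7]); t_=np.radians(78.3)
ey=np.array([np.cos(t_),np.sin(t_),0]); ex=np.array([ey[1],-ey[0],0])
def W(a,b,z): return np.array([*c0,0])+a*ex+b*ey+np.array([0,0,z])
def Rt(kind,tilt=0):
    Z=np.array([0,0,-1.])
    M=np.c_[ex,-ey,Z] if kind=='bar' else np.c_[ey,ex,Z]
    return R.from_matrix(M)*R.from_rotvec([0,np.radians(tilt),0])
def plan(p,Rg):
    s=ctrl.read_state(); R0=R.from_rotvec(s['tool_rot']); d=np.array(p)-s['position']
    print('clk',round(s['clock'],2),'d in tool now',R0.inv().apply(d).round(1),'turn',np.degrees((R0.inv()*Rg).as_rotvec()).round(1),'d in tool after',Rg.inv().apply(d).round(1),'F',np.round(s['contact_force'],1),'w',round(s['grip_width'],1))
E
python3 -c "
from h import *
plan(W(0,0,200),Rt('bar'))"
```

```text
clk 0.1 d in tool now [ 499.1 -438.5   31.6] turn [-0.1  0.  24.6] d in tool after [ 270.9 -606.7   30.7] F [-0.2 -0.1  0.7] w 91.7
```

Call:
{"fn": "move_arm", "kwargs": {
  "series": [0.0277, -0.0244, 0, 0, 0, 0, 0.0277, -0.0244, 0, 0, 0, 0, 0.0277, -0.0244, 0, 0, 0, 0, 0.0277, -0.0244, 0, 0, 0, 0, 0.0277, -0.0244, 0, 0, 0, 0, 0.0277, -0.0244, 0, 0, 0, 0, 0.0277, -0.0244, 0, 0, 0, 0, 0.0277, -0.0244, 0, 0, 0, 0, 0.0277, -0.0244, 0, 0, 0, 0, 0.0277, -0.0244, 0, 0, 0, 0, 0.0277, -0.0244, 0, 0, 0, 0, 0.0277, -0.0244, 0, 0, 0, 0, 0.0277, -0.0244, 0, 0, 0, 0, 0.0277, -0.0244, 0, 0, 0, 0, 0.0277, -0.0244, 0, 0, 0, 0, 0.0277, -0.0244, 0, 0, 0, 6.15, 0.0277, -0.0244, 0, 0, 0, 6.15, 0.0277, -0.0244, 0, 0, 0, 6.15, 0, 0, 0.015, 0, 0, 6.15, 0, 0, 0, 0, 0, 0],
  "claw": 60,
  "grip_force": 20
}}

```text
clock: 1.77
position: [523.9, -27.2, 213.7]
tool_rot: [-3.125, 0.315, 0.008]
contact_force: [-0.8, 0.3, -1.0]
grip_width: 55.4
gripper_force: 0.0
```

```bash
python3 - <<'E'
from h import *
im,d,P=cloud('wrist','w1.png')
b=(P-W(0,0,0))@ey; a=(P-W(0,0,0))@ex; z=P[...,2]
m=(z>112)&(z<124)&(abs(a)<50)&(abs(b)<30)
print(m.sum(),a[m].min() if m.any() else 0,np.percentile(b[m],[2,50,98]),np.percentile(a[m],[2,98]),np.median(z[m]))
plan(W(0,0,108),Rt('bar')); print(ctrl.read_state()['joint_positions'])
E
```

```text
1524 -41.061193466192194 [-3.86507978  1.69956497  7.39082257] [-38.07713412  44.41618437] 116.06129076357723
clk 1.82 d in tool now [ -7.4  -6.  106.6] turn [-0.   0.3  0.4] d in tool after [ -7.9  -5.9 106.6] F [-0.4  0.2  0.2] w 54.8
[-2.84188455e-01  4.39508801e-02  1.75449087e+00 -3.35796415e-04
  1.34785054e+00  1.48438516e+00]
```

Call:
{"fn": "move_arm", "kwargs": {
  "series": [-0.006, -0.0074, 0.02, 0, 0, 0.4, 0, 0, 0.025, 0, 0, 0, 0, 0, 0.025, 0, 0, 0, 0, 0, 0.02, 0, 0, 0, 0, 0, 0.015, 0, 0, 0, 0, 0, 0, 0, 0, 0, 0, 0, 0, 0, 0, 0]
}}

```text
clock: 2.4
position: [519.6, -21.2, 111.6]
tool_rot: [-3.125, 0.326, 0.002]
contact_force: [-0.5, -0.1, 1.4]
grip_width: 55.1
gripper_force: 0.0
```

Call:
{"fn": "move_arm", "kwargs": {
  "series": [0, 0, 0, 0, 0, 0, 0, 0, 0, 0, 0, 0, 0, 0, 0, 0, 0, 0, 0, 0, 0, 0, 0, 0, 0, 0, 0, 0, 0, 0, 0, 0, 0, 0, 0, 0, 0, 0, 0, 0, 0, 0, 0, 0, 0, 0, 0, 0],
  "claw": 0
}}

```text
clock: 3.07
position: [520.5, -20.6, 111.8]
tool_rot: [3.124, -0.326, 0.0]
contact_force: [-0.4, -0.1, 0.9]
grip_width: 11.8
gripper_force: 20.0
```

```bash
python3 -c "
from h import *
plan(W(0,-104.5,108),Rt('bar'))"
```

```text
clk 3.07 d in tool now [ -3.  105.3   3.8] turn [ 0.  -0.  -0.2] d in tool after [ -3.4 105.3   3.8] F [-0.4 -0.1  0.9] w 11.8
```

Call:
{"fn": "move_arm", "kwargs": {
  "series": [0, 0.004, 0, 0, 0, 0, 0, 0.009, 0, 0, 0, 0, 0, 0.009, 0, 0, 0, 0, 0, 0.009, 0, 0, 0, 0, 0, 0.009, 0, 0, 0, 0, 0, 0.009, 0, 0, 0, 0, 0, 0.009, 0, 0, 0, 0, 0, 0.009, 0, 0, 0, 0, 0, 0.009, 0, 0, 0, 0, 0, 0.009, 0, 0, 0, 0, 0, 0.009, 0, 0, 0, 0, 0, 0.004, 0, 0, 0, 0, 0, 0.003, 0, 0, 0, 0, 0, 0.002, 0, 0, 0, 0, 0, 0, 0, 0, 0, 0, 0, 0, 0, 0, 0, 0]
}}

```text
clock: 4.4
position: [499.2, -121.8, 111.8]
tool_rot: [3.123, -0.326, 0.001]
contact_force: [1.2, -1.8, 2.3]
grip_width: 11.9
gripper_force: 20.0
```

```bash
python3 -c "
from h import *
plan(W(0,-104.5,108),Rt('bar'))"
```

```text
clk 4.4 d in tool now [-3.1  1.9  3.8] turn [ 0.1 -0.  -0.2] d in tool after [-3.1  1.9  3.8] F [ 1.2 -1.8  2.3] w 11.9
```

Call:
{"fn": "move_arm", "kwargs": {
  "series": [0, 0.001, 0, 0, 0, 0, 0, 0.001, 0, 0, 0, 0, 0, 0, 0, 0, 0, 0, 0, 0, 0, 0, 0, 0]
}}

```text
clock: 4.73
position: [498.9, -123.1, 111.8]
tool_rot: [-3.124, 0.326, -0.001]
contact_force: [2.2, 0.7, 3.0]
grip_width: 12.0
gripper_force: 20.0
```

Call:
{"fn": "move_arm", "kwargs": {
  "series": [0, 0.001, 0, 0, 0, 0, 0, 0.001, 0, 0, 0, 0, 0, 0, 0, 0, 0, 0, 0, 0, 0, 0, 0, 0]
}}

```text
clock: 5.07
position: [498.9, -123.3, 111.8]
tool_rot: [-3.121, 0.326, -0.002]
contact_force: [5.1, 8.1, 4.9]
grip_width: 11.8
gripper_force: 20.0
```

Call:
{"fn": "move_arm", "kwargs": {
  "series": [0, 0, 0, 0, 0, 0, 0, 0, 0, 0, 0, 0, 0, 0, 0, 0, 0, 0, 0, 0, 0, 0, 0, 0, 0, 0, -0.01, 0, 0, 0, 0, 0, -0.03, 0, 0, 0, 0, 0, -0.04, 0, 0, 0, 0, -0.01, -0.04, 0, 0, 0, -0.005, -0.03, -0.02, 0, 0, 7, -0.005, -0.03, 0, 0, 0, 7],
  "claw": 55
}}

```text
clock: 5.9
position: [509.3, -56.2, 259.0]
tool_rot: [3.057, -0.717, 0.018]
contact_force: [0.7, 0.3, -0.7]
grip_width: 50.4
gripper_force: 0.0
```

```bash
python3 -c "
from h import *
plan(W(-33.5,98,200),Rt('t'))"
```

```text
clk 5.9 d in tool now [ -66.9 -121.4   58.3] turn [   0.6   -0.5 -104.7] d in tool after [134.3 -33.2  59. ] F [ 0.7  0.3 -0.7] w 50.4
```

Call:
{"fn": "move_arm", "kwargs": {
  "series": [0, 0, 0, 0, 0, -7, 0, 0, 0, 0, 0, -7, 0, 0, 0, 0, 0, -7, 0, 0, 0, 0, 0, -7, 0, 0, 0, 0, 0, -7, 0, 0, 0, 0, 0, -7, 0, 0, 0, 0, 0, -7, 0, 0, 0, 0, 0, -7, 0, 0, 0, 0, 0, -7, 0, 0, 0, 0, 0, -7, 0, 0, 0, 0, 0, -7, 0, 0, 0, 0, 0, -7, 0, 0, 0, 0, 0, -7, 0, 0, 0, 0, 0, -7, 0, 0, 0, 0, 0, -7, 0.034, -0.008, 0.015, 0, 0, 0, 0.034, -0.008, 0.015, 0, 0, 0, 0.033, -0.008, 0.015, 0, 0, 0, 0.033, -0.009, 0.015, 0, 0, 0, 0, 0, 0, 0, 0, 0]
}}

```text
clock: 7.57
position: [496.7, 87.4, 188.9]
tool_rot: [-2.414, -2.002, 0.005]
contact_force: [-0.7, 0.6, -0.4]
grip_width: 50.5
gripper_force: 0.0
```

Call:
{"fn": "move_arm", "kwargs": {
  "series": [0, 0, 0, 0, 0, 0, 0, 0, 0, 0, 0, 0]
}}

```text
clock: 7.73
position: [500.0, 82.2, 192.4]
tool_rot: [2.422, 1.999, 0.0]
contact_force: [-0.3, -0.4, -0.3]
grip_width: 50.8
gripper_force: 0.0
```

```bash
python3 - <<'E'
from h import *
im,d,P=cloud('wrist','w2.png'); np.save('w2.npy',P)
plan(W(-33.5,98,28),Rt('t')); print(ctrl.read_state()['joint_positions'].round(2) if hasattr(ctrl.read_state()['joint_positions'],'round') else ctrl.read_state()['joint_positions'])
q=P-W(0,0,0); a=q@ex; b=q@ey; z=P[...,2]
hsv=cv2.cvtColor(im,cv2.COLOR_BGR2HSV)
t=(z>14)&(z<40)&(a>-90)&(a<18)&(b>0)&(b<150)
print(t.sum())
for lo in range(0,150,15):
    m=t&(b>=lo)&(b<lo+15)
    if m.sum()>20: print(lo,m.sum(),'a',np.percentile(a[m],[3,50,97]).round(1),'ztop',np.percentile(z[m],97).round(1),'bmax',b[m].max().round(1))
m=(z>60)&(z<76)&(abs(a)<90)&(b>140)&(b<175); print('board b',np.percentile(b[m],[2,98]) if m.any() else 0, z[m].mean() if m.any() else 0)
m=(z>96)&(z<110)&(abs(a)<90)&(b>-40)&(b<30); print('tray edge',np.percentile(b[m],[50,99]) if m.any() else 0)
E
```

```text
clk 7.78 d in tool now [  1.    3.3 164.8] turn [0.1 0.  0.7] d in tool after [  1.    3.6 164.7] F [-1.  -0.2  1. ] w 49.9
[-0.08  0.01  1.83 -0.    1.3   0.12]
2825
0 187 a [-38.8 -31.4 -23.7] ztop 26.9 bmax 15.0
15 216 a [-40.1 -31.6 -23.1] ztop 27.4 bmax 29.9
30 241 a [-41.3 -31.9 -22.5] ztop 28.4 bmax 45.0
45 262 a [-41.4 -31.3 -21.9] ztop 28.9 bmax 60.0
60 290 a [-42.6 -32.4 -22.2] ztop 29.4 bmax 75.0
75 313 a [-42.7 -32.7 -21.5] ztop 29.6 bmax 89.9
90 322 a [-42.9 -32.2 -22. ] ztop 29.5 bmax 104.9
105 337 a [-43.  -32.4 -22.4] ztop 29.5 bmax 120.0
120 340 a [-43.2 -33.1 -22.9] ztop 29.6 bmax 135.0
135 317 a [-42.3 -32.9 -23.6] ztop 29.0 bmax 148.6
board b [157.56987899 165.46851605] 66.5793110811323
tray edge [-2.73849872 -1.46235443]
```

View pics/w2.png

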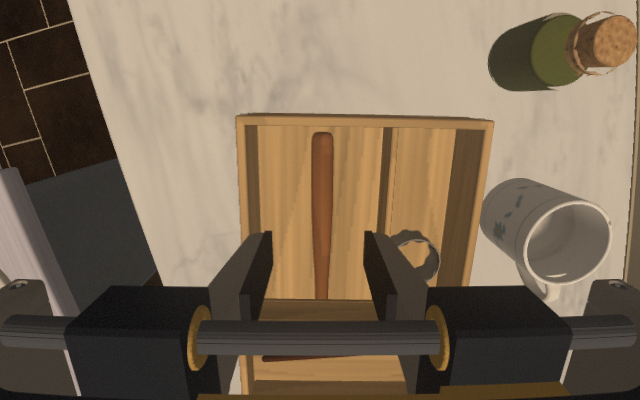

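The wrist view shows the handle clear at columns 312–332, rows 132–298. The fingers straddle it, and the divider and cutter lie to the right, outside them.

Call:
{"fn": "move_arm", "kwargs": {
  "series": [0.005, 0.0044, 0.025, 0, 0, 0.7, 0, 0, 0.03, 0, 0, 0, 0, 0, 0.03, 0, 0, 0, 0, 0, 0.03, 0, 0, 0, 0, 0, 0.025, 0, 0, 0, 0, 0, 0.016, 0, 0, 0, 0, 0, 0.006, 0, 0, 0, 0, 0, 0, 0, 0, 0, 0, 0, 0, 0, 0, 0, 0, 0, 0, 0, 0, 0],
  "grip_force": 40
}}

```text
clock: 8.62
position: [506.7, 86.3, 31.4]
tool_rot: [2.434, 1.982, 0.004]
contact_force: [-0.2, 0.3, -0.3]
grip_width: 50.8
gripper_force: 0.0
```

```bash
python3 -c "
from h import *
plan(W(-32.6,103,27),Rt('t'))"
```

```text
clk 8.62 d in tool now [ 0.3 -0.8  4.4] turn [ 0.2 -0.   0. ] d in tool after [ 0.3 -0.8  4.4] F [-0.2  0.3 -0.3] w 50.8
```

Call:
{"fn": "move_arm", "kwargs": {
  "series": [0, -0.0005, 0.003, 0, 0, 0, 0, 0, 0.001, 0, 0, 0, 0, 0, 0, 0, 0, 0]
}}

```text
clock: 8.87
position: [504.6, 87.0, 25.9]
tool_rot: [2.435, 1.985, 0.001]
contact_force: [0.9, -0.4, -0.9]
grip_width: 50.2
gripper_force: 0.0
```

Call:
{"fn": "move_arm", "kwargs": {
  "series": [0, 0, 0, 0, 0, 0, 0, 0, 0, 0, 0, 0, 0, 0, 0, 0, 0, 0, 0, 0, 0, 0, 0, 0, 0, 0, 0, 0, 0, 0, 0, 0, 0, 0, 0, 0, 0, 0, 0, 0, 0, 0, 0, 0, 0, 0, 0, 0],
  "claw": 0,
  "grip_force": 45
}}

```text
clock: 9.53
position: [504.5, 87.0, 25.7]
tool_rot: [2.435, 1.985, 0.0]
contact_force: [0.3, 1.0, 0.7]
grip_width: 20.4
gripper_force: 45.0
```

```bash
cat > sim.py <<'E'
import numpy as np
y=np.linspace(-85,165,126); r=np.clip(7.5+(y)*3.5/90,7.5,11)
yb=np.linspace(-165,-65,51)
T=np.r_[np.c_[y,r],np.c_[y,-r],np.c_[yb,0*yb-5],np.c_[yb,0*yb-11]]
boxes=[(-210,-1.5,69,103),(157.5,165.5,-50,68),(-210,165,-50,8),(-206.5,-198.5,0,68)]
def clear(cb,cz,th):
    c,s=np.cos(np.radians(th)),np.sin(np.radians(th))
    B=cb+T[:,0]*c-T[:,1]*s; Z=cz+T[:,0]*s+T[:,1]*c; m=99
    for b0,b1,z0,z1 in boxes:
        dx=np.maximum(b0-B,B-b1); dz=np.maximum(z0-Z,Z-z1)
        m=min(m,np.where((dx>0)&(dz>0),np.hypot(dx,dz),np.maximum(dx,dz)).min())
    return m
def tcp(cb,cz,th):
    c,s=np.cos(np.radians(th)),np.sin(np.radians(th)); return np.array([cb+118.5*c-6.7*s, cz+118.5*s+6.7*c])
E
python3 - <<'E'
from sim import *
best=[]
for th in np.arange(10,24,1.):
  for cb in np.arange(-30,15,3.):
    for cz in np.arange(30,75,1.5):
      k=min(clear(cb+d*np.cos(np.radians(th)),cz+d*np.sin(np.radians(th)),th) for d in range(0,200,10))
      best.append((k,th,cb,cz))
best.sort(reverse=True); b=best[0]; print(best[:4])
k,th,cb,cz=b
for f in np.linspace(0,1,11): print(round(f,1),round(clear(-16.4+f*(cb+16.4),19+f*(cz-19),f*th),1),tcp(-16.4+f*(cb+16.4),19+f*(cz-19),f*th).round(1))
E
```

```text
[(np.float64(6.359394274405368), np.float64(11.0), np.float64(9.0), np.float64(57.0)), (np.float64(5.965273117691774), np.float64(11.0), np.float64(12.0), np.float64(57.0)), (np.float64(5.711053815730482), np.float64(11.0), np.float64(6.0), np.float64(57.0)), (np.float64(5.434947406997843), np.float64(12.0), np.float64(12.0), np.float64(58.5))]
0.0 0.0 [102.1  25.7]
0.1 0.6 [104.5  31.8]
0.2 1.3 [106.8  37.8]
0.3 0.9 [109.1  43.9]
0.4 -1.6 [111.4  50. ]
0.5 -3.9 [113.6  56. ]
0.6 -3.5 [115.8  62.1]
0.7 -3.1 [117.9  68.1]
0.8 -3.3 [120.   74.1]
0.9 0.5 [122.   80.2]
1.0 6.4 [124.   86.2]
```

```bash
cat > pl.py <<'E'
from sim import *; import sim
from scipy.sparse import coo_matrix
from scipy.sparse.csgraph import dijkstra
g=[(118.5+s*10,z) for s in(-1,1) for z in range(-10,78,4)]+[(118.5+s*45,z) for s in(-1,1) for z in range(76,200,8)]+[(118.5+x,76) for x in range(-45,46,5)]
sim.T=np.r_[sim.T,np.array(g,float)]
CB=np.arange(-16.4,220,4); CZ=np.arange(19,300,4); TH=np.arange(0,42,1.5)
C=np.array([[[clear(b,z,t) for t in TH] for z in CZ] for b in CB]); sh=C.shape
C[0,0,0]=.5; idx=np.arange(C.size).reshape(sh); I=[];J=[];Wt=[]
for db in(-1,0,1):
  for dz in(-1,0,1):
    for dt in(-1,0,1):
      if (db,dz,dt)==(0,0,0): continue
      def sl(d,n): return slice(max(0,-d),n-max(0,d)),slice(max(0,d),n-max(0,-d))
      s=[sl(d,n) for d,n in zip((db,dz,dt),sh)]
      A=tuple(x[0] for x in s);B=tuple(x[1] for x in s)
      c=np.minimum(C[A],C[B]); ok=c>.4
      L=np.sqrt((4*db)**2+(4*dz)**2+(4*dt)**2)
      I.append(idx[A][ok]);J.append(idx[B][ok]);Wt.append(L*(1+40/np.minimum(c[ok],20)**1.5))
G=coo_matrix((np.concatenate(Wt),(np.concatenate(I),np.concatenate(J))),shape=(C.size,)*2).tocsr()
D,pr=dijkstra(G,indices=0,return_predecessors=True)
D=D.reshape(sh)
# goal: every turner point z>150
best=None
for i,b in enumerate(CB):
  for k,t in enumerate(TH):
    s,c=np.sin(np.radians(t)),np.cos(np.radians(t))
    for j,z in enumerate(CZ):
      if z-165*s-11*c>150 and np.isfinite(D[i,j,k]) and (best is None or D[i,j,k]<best[0]): best=(D[i,j,k],idx[i,j,k])
p=[best[1]]
while p[-1]!=0: p.append(pr[p[-1]])
p=p[::-1]; np.save('path.npy',p)
for n in p[::2]+[p[-1]]:
    i,j,k=np.unravel_index(n,sh); print(CB[i].round(1),CZ[j],TH[k],'cl',C[i,j,k].round(1),'tcp',tcp(CB[i],CZ[j],TH[k]).round(0))
E
time python3 pl.py
```

```text
-16.4 19 0.0 cl 0.5 tcp [102.  26.]
-16.4 27 0.0 cl 8.0 tcp [102.  34.]
-16.4 35 1.5 cl 8.7 tcp [102.  45.]
-16.4 43 4.5 cl 8.5 tcp [101.  59.]
-16.4 51 7.5 cl 7.7 tcp [100.  73.]
-8.4 55 10.5 cl 4.7 tcp [107.  83.]
-0.4 55 10.5 cl 5.0 tcp [115.  83.]
7.6 59 12.0 cl 4.2 tcp [122.  90.]
15.6 59 12.0 cl 5.8 tcp [130.  90.]
23.6 59 12.0 cl 5.9 tcp [138.  90.]
31.6 59 12.0 cl 5.9 tcp [146.  90.]
39.6 63 12.0 cl 6.9 tcp [154.  94.]
47.6 63 12.0 cl 7.0 tcp [162.  94.]
55.6 67 13.5 cl 7.8 tcp [169. 101.]
63.6 67 13.5 cl 9.6 tcp [177. 101.]
71.6 71 15.0 cl 9.5 tcp [184. 108.]
79.6 71 15.0 cl 9.7 tcp [192. 108.]
87.6 75 15.0 cl 10.1 tcp [200. 112.]
95.6 79 15.0 cl 13.9 tcp [208. 116.]
103.6 83 15.0 cl 18.7 tcp [216. 120.]
111.6 87 16.5 cl 19.9 tcp [223. 127.]
119.6 87 16.5 cl 20.3 tcp [231. 127.]
127.6 91 18.0 cl 21.6 tcp [238. 134.]
135.6 91 18.0 cl 20.6 tcp [246. 134.]
143.6 95 18.0 cl 22.3 tcp [254. 138.]
151.6 99 18.0 cl 23.8 tcp [262. 142.]
159.6 107 18.0 cl 18.6 tcp [270. 150.]
167.6 115 18.0 cl 16.8 tcp [278. 158.]
175.6 123 15.0 cl 19.0 tcp [288. 160.]
179.6 131 12.0 cl 20.7 tcp [294. 162.]
179.6 139 9.0 cl 19.6 tcp [296. 164.]
179.6 147 6.0 cl 24.1 tcp [297. 166.]
179.6 155 3.0 cl 36.5 tcp [298. 168.]
179.6 163 0.0 cl 51.6 tcp [298. 170.]
179.6 163 0.0 cl 51.6 tcp [298. 170.]
real	0m10.503s
user	0m10.922s
sys	0m0.148s
```

Call:
{"fn": "move_arm", "kwargs": {
  "series": [0, 0, 0, 0, 0, 0, 0, 0, -0.003, 0, 0, 0, 0, 0, -0.004, 0, 0, 0, 0, 0, -0.004, 0, 0, 0, -0.0004, 0, -0.0072, 0, 1.5, 0, -0.0002, 0, -0.0072, 0, 1.5, 0, 0, 0, -0.0072, 0, 1.5, 0, 0.0002, 0, -0.0072, 0, 1.5, 0, 0.0004, 0, -0.0072, 0, 1.5, 0, 0, 0, 0, 0, 0, 0, 0, 0, 0, 0, 0, 0, 0, 0, 0, 0, 0, 0],
  "grip_force": 60
}}

```text
clock: 10.53
position: [503.8, 85.2, 72.4]
tool_rot: [-2.368, -1.93, -0.154]
contact_force: [-0.2, -0.4, -1.6]
grip_width: 20.0
gripper_force: 60.0
```

```bash
cat > look.py <<'E'
from h import *
import sys
def look(n):
    s=ctrl.read_state(); Rm=R.from_rotvec(s['tool_rot'])
    im,d,P=cloud('wrist',n+'.png'); Q=Rm.inv().apply((P-s['position']).reshape(-1,3)).reshape(P.shape)
    # handle points in tool frame: x along handle, z along tool
    m=(abs(Q[...,1])<12)&(abs(Q[...,2])<30)&(Q[...,0]>12)&(Q[...,0]<60)
    q=P-W(0,0,0); t=Q[m]
    for lo in range(10,60,8):
        k=(t[:,0]>=lo)&(t[:,0]<lo+8)
        if k.sum()>15: print(lo,k.sum(),'ztop',np.percentile(t[k,2],10).round(1),'y',np.median(t[k,1]).round(1),'xmax',t[k,0].max().round(1))
    tcp=np.array(s['position'])-W(0,0,0); print('tcp b',(tcp@ey).round(1),'a',(tcp@ex).round(1),'z',tcp[2].round(1),'tilt',np.degrees((Rt('t').inv()*Rm).as_rotvec()).round(1))
E
python3 - <<'E'
from look import *
look('w3'); plan(W(-32.6,107,83),Rt('t',10.5))
E
```

```text
10 505 ztop -3.5 y 0.2 xmax 18.0
18 657 ztop -3.4 y 0.7 xmax 26.0
26 692 ztop -3.4 y 0.6 xmax 34.0
34 726 ztop -3.1 y 0.6 xmax 42.0
42 412 ztop -1.4 y 0.6 xmax 45.6
50 272 ztop 12.2 y 0.1 xmax 58.0
58 205 ztop 12.2 y 0.1 xmax 60.0
tcp b 101.0 a -34.4 z 72.4 tilt [ 0.   7.5 -0.1]
clk 10.58 d in tool now [ 7.3  1.9 -9.9] turn [-0.1  3.   0.1] d in tool after [ 7.8  1.9 -9.6] F [ 0.8  0.1 -1.1] w 20.1
```

Call:
{"fn": "move_arm", "kwargs": {
  "series": [0.0024, 0, -0.0033, 0, 1, 0, 0.0024, 0, -0.0033, 0, 1, 0, 0.0024, 0, -0.0033, 0, 1, 0, 0.0053, 0, -0.001, 0, 0.5, 0, 0.0053, 0, -0.001, 0, 0.5, 0, 0.0053, 0, -0.001, 0, 0.5, 0, 0, 0, 0, 0, 0, 0, 0, 0, 0, 0, 0, 0, 0, 0, 0, 0, 0, 0]
}}

```text
clock: 11.33
position: [508.1, 105.5, 89.3]
tool_rot: [-2.325, -1.895, -0.244]
contact_force: [0.0, -0.1, -0.8]
grip_width: 19.8
gripper_force: 60.0
```

```bash
python3 - <<'E'
from look import *
look('w4'); plan(W(-33.5,162,95),Rt('t',12))
E
```

```text
10 489 ztop -3.3 y 0.6 xmax 18.0
18 663 ztop -3.3 y 0.6 xmax 26.0
26 692 ztop -3.3 y 0.6 xmax 34.0
34 733 ztop -3.0 y 0.6 xmax 42.0
42 405 ztop -1.1 y 0.6 xmax 45.5
tcp b 121.7 a -34.3 z 89.3 tilt [ 0.  12.  -0.1]
clk 11.38 d in tool now [40.6  0.8  2.8] turn [-0.   0.   0.1] d in tool after [40.6  0.8  2.8] F [-0.1  0.6 -1.4] w 20.0
```

Call:
{"fn": "move_arm", "kwargs": {
  "series": [0.0068, 0, 0.0004, 0, 0, 0, 0.0068, 0, 0.0004, 0, 0, 0, 0.0068, 0, 0.0004, 0, 0, 0, 0.0068, 0, 0.0004, 0, 0, 0, 0.0068, 0, 0.0004, 0, 0, 0, 0.0068, 0, 0.0004, 0, 0, 0, 0.0068, 0, -0.0013, 0, 0.5, 0, 0.0068, 0, -0.0013, 0, 0.5, 0, 0.0068, 0, -0.0013, 0, 0.5, 0, 0.0068, 0, -0.0013, 0, 0.5, 0, 0.0068, 0, -0.0013, 0, 0.5, 0, 0.0068, 0, -0.0013, 0, 0.5, 0, 0, 0, 0, 0, 0, 0, 0, 0, 0, 0, 0, 0]
}}

```text
clock: 12.55
position: [524.2, 182.2, 112.7]
tool_rot: [-2.295, -1.871, -0.303]
contact_force: [-0.0, 0.8, -0.1]
grip_width: 20.0
gripper_force: 60.0
```

```bash
python3 - <<'E'
from look import *
look('w5'); plan(W(-33.5,250,137),Rt('t',18))
E
```

```text
10 482 ztop -3.2 y 0.6 xmax 18.0
18 662 ztop -3.2 y 0.6 xmax 26.0
26 690 ztop -3.2 y 0.6 xmax 33.9
34 734 ztop -2.9 y 0.6 xmax 42.0
42 400 ztop -1.0 y 0.6 xmax 45.4
tcp b 200.1 a -34.1 z 112.7 tilt [-0.  15.  -0.1]
clk 12.6 d in tool now [ 54.7   0.8 -10.7] turn [-0.   3.   0.1] d in tool after [55.2  0.8 -7.8] F [-0.5 -0.4 -0.2] w 19.9
```

Call:
{"fn": "move_arm", "kwargs": {
  "series": [0.0069, 0, -0.0012, 0, 0.4, 0, 0.0069, 0, -0.0012, 0, 0.4, 0, 0.0069, 0, -0.0012, 0, 0.4, 0, 0.0069, 0, -0.0012, 0, 0.4, 0, 0.0069, 0, -0.0012, 0, 0.4, 0, 0.0069, 0, -0.0012, 0, 0.4, 0, 0.0069, 0, -0.0012, 0, 0.3, 0, 0.0069, 0, -0.0012, 0, 0.3, 0, 0.007, 0, -0.0015, 0, 0, 0, 0.007, 0, -0.0015, 0, 0, 0, 0.007, 0, -0.0015, 0, 0, 0, 0.007, 0, -0.0015, 0, 0, 0, 0.007, 0, -0.0015, 0, 0, 0, 0.007, 0, -0.0015, 0, 0, 0, 0, 0, 0, 0, 0, 0, 0, 0, 0, 0, 0, 0]
}}

```text
clock: 13.93
position: [541.7, 268.0, 159.0]
tool_rot: [-2.264, -1.847, -0.359]
contact_force: [0.0, -0.5, -1.2]
grip_width: 20.1
gripper_force: 60.0
```

```bash
python3 - <<'E'
from look import *
look('w6'); plan(W(-33.5,295,285),Rt('t',18))
E
```

```text
10 487 ztop -3.1 y 0.6 xmax 18.0
18 661 ztop -3.1 y 0.6 xmax 26.0
26 696 ztop -3.1 y 0.6 xmax 34.0
34 731 ztop -2.8 y 0.6 xmax 42.0
42 388 ztop -1.0 y 0.6 xmax 45.4
tcp b 287.8 a -34.3 z 159.0 tilt [-0.  18.  -0.1]
clk 13.98 d in tool now [  46.2    0.9 -117.8] turn [-0.   0.   0.1] d in tool after [  46.3    0.9 -117.8] F [-0.1  0.  -0.3] w 20.1
```

Call:
{"fn": "move_arm", "kwargs": {
  "series": [0.0046, 0, -0.006, 0, 0, 0, 0.0046, 0, -0.0118, 0, 0, 0, 0.0046, 0, -0.0118, 0, 0, 0, 0.0046, 0, -0.0118, 0, 0, 0, 0.0046, 0, -0.0118, 0, 0, 0, 0.0046, 0, -0.0118, 0, 0, 0, 0.0046, 0, -0.0118, 0, 0, 0, 0.0046, 0, -0.0118, 0, 0, 0, 0.0046, 0, -0.0118, 0, 0, 0, 0.0046, 0, -0.0118, 0, 0, 0, 0, 0, -0.006, 0, 0, 0, 0, 0, 0, 0, 0, 0, 0, 0, 0, 0, 0, 0, 0, 0, 0, 0, 0, 0, 0, 0, 0, 0, 0, 0, 0, 0, 0, 0, 0, 0]
}}

```text
clock: 15.32
position: [542.7, 274.7, 284.5]
tool_rot: [-2.264, -1.845, -0.357]
contact_force: [-1.0, 1.0, -1.0]
grip_width: 20.1
gripper_force: 60.0
```

```bash
python3 - <<'E'
from look import *
look('w7'); im,d,P=cloud('top','top1.png'); cloud('scene','scene1.png'); P0=np.load('top.npy')
for n,(u,v) in dict(mug=(352,170),tin=(418,186),cork=(288,158)).items(): print(n,P0[v,u].round(0),P[v,u].round(0))
q=P-W(0,0,0);a=q@ex;b=q@ey;z=P[...,2]
m=(z>96)&(z<109)&(abs(a)<90)&(b<20)&(b>-215); print('tray',np.percentile(b[m],[.5,99.5]))
cv2.imwrite('pics/both.png',np.hstack([im[100:340,230:480],cv2.imread('pics/scene1.png')[100:340,180:480]]))
E
```

```text
10 482 ztop -3.1 y 0.6 xmax 18.0
18 666 ztop -3.1 y 0.6 xmax 26.0
26 695 ztop -3.1 y 0.6 xmax 34.0
34 720 ztop -2.9 y 0.6 xmax 42.0
42 400 ztop -1.1 y 0.6 xmax 45.4
tcp b 294.5 a -34.7 z 284.5 tilt [ 0.1 18.  -0. ]
mug [715.   5.   7.] [715.   5.   8.]
tin [ 670. -151.   55.] [ 670. -150.   56.]
cork [712. 159. 121.] [711. 159. 122.]
tray [-204.03374033   -2.64212685]
```

View pics/both.png

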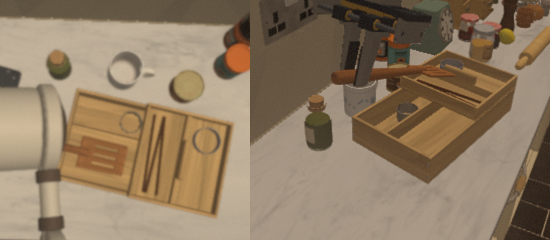

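The composite shows the turner held in the air: its blade is at about (100,155) in the top half and (430,70) in the scene half. The tray is at its stop, and the mug, tin, jar and cutter have not moved.

```bash
python3 -c "
from plant import ctrl
print(ctrl.hand_in())"
```

```text
the job is handed in; nothing more can be done
None
```

I slid the tray to its stop and drew the turner out tilted through the gap. It was held still, about 60 mm above the organiser's highest point by my estimate, when I handed in. The mug, tin and jar measured unmoved, and the cutter still stood in its lane.

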